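Push a test plate home in its holder and latch the keeper bar

TASK

Gently push the test plate along the slot of the aluminium panel holder until it is fully home against the stop hidden under the roof, while the keeper bar is still wide open. Then gently swing the keeper bar shut across the slot mouth until it snaps past its spring ball and is fully closed, so that the plate is locked in. Leave the tin and the mixing cup where they stand.

Things in the scene. Friction and masses are not known exactly. Their poses are not given: they have to be found in the camera images.
- panel_holder: Fixed aluminium holder. Origin on the bench top under its middle; +x runs along the slot from mouth to hidden stop, z up. Base plate x -105..110, y -68..68 mm; its top, 6 mm above the bench, is the slot floor. Side rails 20 mm high, x -31..105, inner faces y +-38, outer +-56 mm. Grey roof over x 20..107 mm, underside 20, top 24 mm above the bench; slot open above elsewhere.
- test_plate: Loose flat brown plate 70 x 130 x 10 mm, about 0.15 kg. Origin: centre of its underside; long side along its y, z up. Starts flat on the slot floor, +y end towards the stop and 38 to 70 mm short of it, nearly straight and centred, -y end sticking out of the rails. Slides easily (1 to 2 N). Fully home, its -y end is at x -35 mm of the holder, 4 mm clear of the shut bar.
- plate_lead (a point): Middle of the plate's leading (+y) end face, 5 mm above its underside. Axes as the plate's.
- slot_stop (a point): Middle of the hidden stop's face, at x 95, y 0 mm of the holder, 11 mm above the bench; axes as the holder's. The plate is home when plate_lead lies here.
- keeper_hinge (a point): On the keeper bar's vertical pivot axis, at x -45, y 58 mm of the holder, 18 mm above the bench; axes as the holder's.
- keeper_end (a point): On the bar's centre line near its free end, 128 mm from the pivot axis, 21 mm above the bench; moves with the bar. The round tip goes 6 mm farther. The bar is dark steel, 12 mm thick, 11 to 29 mm above the bench; its last 30 mm is a round nose of 12 mm diameter.
- catch (a point): Top of the sprung steel ball (12 mm diameter) in the dark catch block, at x -54, y -60 mm of the holder, 18 mm above the bench. Block: x -67..-33, y -68..-52 mm, 14 mm high, with an upright end stop 28 mm high at x -38..-32 mm.
- keeper (a joint): Bar angle: 0 = fully shut, across the mouth along the holder's -y; grows as it opens. At angle a it points along (-sin a, -cos a) in the holder's x, y. Range 0 to 2.3, starts at 1.5 to 2.25 rad, stays where left (0.03 N m friction). From 0.14 rad it rides over the ball (3 to 5 N at 100 mm from the pivot), past 0.07 rad it snaps on to 0 and is held.
- tin: Loose round paint tin, 67 mm diameter, 73 mm high, a bystander. Origin: centre of its underside.
- cup: Loose clear mixing cup, 98 mm diameter, 118 mm high, a bystander. Origin: centre of its underside.

How it is judged:
On the way, in this order (a step that is already met when the one before it is completed fails the run):
1. the plate is fully home in the slot (its leading end within 4 mm of the hidden stop) while the keeper bar is still open by more than 1 rad (x of plate_lead in the frame of slot_stop between -0.004 and 0.004 m and y of plate_lead in the frame of slot_stop between -0.006 and 0.006 m and z of plate_lead in the frame of slot_stop between -0.005 and 0.005 m and value of joint keeper above 1 rad), for 0.2 s.
2. the keeper bar is shut past its spring ball (below 0.035 rad) with the plate home (x of plate_lead in the frame of slot_stop between -0.004 and 0.004 m and y of plate_lead in the frame of slot_stop between -0.006 and 0.006 m and z of plate_lead in the frame of slot_stop between -0.005 and 0.005 m and value of joint keeper below 0.035 rad), for 0.2 s.
At the end, for the whole second after the job is handed in: The plate lies flat in the slot with its leading end within 4 mm of the hidden stop, at rest, and the keeper bar is shut past its spring ball (angle below 0.035 rad) (all of step 2 and linear speed of test_plate below 0.01 m/s); the robot touches nothing.
It fails at once if the tin is moved more than 30 mm or tipped over (distance of tin from where it was at the start of the episode above 0.03 m or angle between tin's own z axis and vertical above 0.5 rad).
It fails at once if the cup is moved more than 30 mm or tipped over (distance of cup from where it was at the start of the episode above 0.03 m or angle between cup's own z axis and vertical above 0.5 rad).
It fails at once if the fingers press on the plate with more than 40 N (it is rammed) (contact force between the fingers and test_plate above 40 N).
It fails at once if the fingers press on the keeper bar with more than 40 N (it is rammed) (contact force between the fingers and keeper above 40 N).
It also fails if it takes over 45 s, if anything falls off the work surface, if the arm or the gripper's body presses on something with over 40 N, if the wrist force passes 120 N, or if a joint passes its speed limit or range.

ROBOT

A 7-joint arm with a two-finger parallel gripper is mounted at the origin on the work surface; the furniture and walls round the work are solid. World frame = base frame: x ahead of the robot, y to its left, z up, the work surface at z = 0. Lengths are in m, angles in rad, forces in N, time in s.
With the tool pointing down it reaches from about 0.35 to 0.9 m from the base axis. Payload 8.1 kg.
Tool frame: the origin (TCP) lies at the very end of the fingers, on their centre line; the grasp point (between the pads) lies env.grip_point_offset behind it (env.grip_point_offset is the distance from the TCP to the grasp point, in m); x points along the fingers, y is the direction in which the jaws open and shut, and the axes are right-handed (so a half turn about x gives the same grasp; the last joint's range is limited). The gripper opens to 85 mm and grips with 20 to 120 N. Pads are 22 mm wide; open, the fingers measure 114 mm over their backs; the gripper's body (76 mm by 85 mm) begins 54 mm behind the grasp point. The pads swing forward as they close: fully open they stand 13 mm farther back than shut.
Start: joints at [-1.335, 0.434, 0.025, 1.573, -0.012, 1.134, -0.075], TCP at [0.208, 0.589, 0.231] pointing down, gripper open.
Joint ranges: [-2.62, 2.62], [-0.44, 2.09], [-1.27, 1.32], [0.08, 2.57], [-1.32, 4.46], [0.12, 2], [-2.74, 2.74]. Speed limits (rad/s): [2.22, 2.22, 3.01, 3.01, 3.14, 3.14, 3.14].

INTERFACE

Orientations are given as a unit quaternion [w, x, y, z].
In Python, from station import env gives the robot as it stands. The module is installed in compiled form; this text tells all that it offers.
- The arm moves only by the tool play_rows, never from a script. Its argument "moves" is a list of rows, each an object with "travel": the shift along the tool's x, y, z in cm, a list of three; "rot": the turn, a rotation vector about the tool's x, y, z in rad, a list of three. A call has 1 to 12 rows; each row is the pose to reach, as a shift and turn from the pose measured when the call began, along the tool's axes at that moment; what a row does not reach only later rows make up. A row lasts 1/8 s, in which the tool goes at most 62.5 mm and 10.7 degrees, less where a joint would pass 70% of its speed; a pose out of reach is approached as far as the arm can. A call with a gripper value outside its range is refused whole. "jaw" is the opening, from 0 (shut) to 1 (fully open), set as the call begins (left out, the last holds). The fingers move at their own pace and stop on an object; "newtons" is the grip in N (left out, the last holds). Time passes only in rows, so rows that repeat a pose let the fingers close. It gives the time, the measured TCP pose, the force and the opening at its end, in the units of the state.
- env.get_obs(): the state, without advancing time (a new reading comes with each control period).
- env.grab_frame(name): name is "side" or "top"; returns (picture, depth): 420x560x3 uint8, blue, green, red; 420x560 float32, m along the optical axis (not along the pixel's ray), 0 where there is no reading.
- env.calibration(name): a dict with "intrinsics" (3x3 intrinsics, pixels), "k1" (the pictures are not rectified: a ray, as slopes to the right and down, at radius r is drawn at 1 + k1 r^2 times it, then the intrinsics apply), "T" (4x4, takes a point from camera to world coordinates). Camera axes: x right, y up, looking along -z (the intrinsics and any distortion apply to the point x, -y, -z); pixel columns grow to the right and rows downward; lengths in m; the calibration is good to about 2 mm. A picture is of the moment at which its call begins. calibration takes no time and is no camera call.
- env.hand_in(): hands the job in, once; it reports no verdict.
The state is a dict: "t": time; "joint_pos": joint angles; "qd": joint speeds; "effort": joint torques, N m; "eef_pos": TCP position; "orientation": TCP orientation; "force": force on the tool from outside, world axes, zero at the start; "moment": the same for the moment, N m; "opening": finger opening in m.
Only numpy, scipy, OpenCV 4.12 (cv2) and the standard library are available. Lean on these libraries where they do the work, as an engineer would, in place of code of your own. Each camera call takes 0.05 s, during which the arm holds its last target. There are 200 camera calls.

## Working session

There is one attempt and no reset: what is moved stays moved. The work goes in short steps, Python scripts to look and compute and a tool call to move; the robot and the scene stay as the last step left them, time stands still between calls to the robot, and variables do not carry over. Pictures are saved under pics/ and viewed, about 8 in all and at most 12, crops included, and the job is handed in when it is done.

Besides the shell and the picture viewer there is one more tool, called as a command line: name --argument value ..., lists and objects as JSON in quotes. play_rows: Moves the arm, as the interface text tells. Its arguments: {"type":"object","properties":{"moves":{"type":"array"},"jaw":{"type":"number"},"newtons":{"type":"number"}},"required":["moves"]}

```bash
mkdir -p pics; cat > h.py <<'E'
import numpy as np, cv2
from station import env
def grab(n):
    im,d=env.grab_frame(n); return im,d,env.calibration(n)
def ray(c,u,v):
    K=c["intrinsics"]; k=c["k1"]
    p=np.array([(u-K[0][2])/K[0][0],(v-K[1][2])/K[1][1]]); q=p.copy()
    for _ in range(20): q=p/(1+k*(q@q))
    T=np.array(c["T"]); return T[:3,3], T[:3,:3]@np.array([q[0],-q[1],-1.])
def onz(c,u,v,z):
    o,r=ray(c,u,v); return o+r*(z-o[2])/r[2]
def dep(c,d,u,v):
    o,r=ray(c,u,v); return o+r*d[int(v),int(u)]
E
python3 - <<'E'
from h import *
print(env.get_obs(), env.grip_point_offset)
for n in("side","top"):
    im,d,c=grab(n); cv2.imwrite(f"pics/{n}0.png",im); np.savez(f"{n}0.npz",im=im,d=d); print(n,c)
E
```

```text
{'t': 0.0, 'joint_pos': array([-1.33457766,  0.43523066,  0.02494933,  1.57411254, -0.01158155,
        1.13397721, -0.0750936 ]), 'qd': array([ 1.10377064e-03, -4.65261276e-04,  3.54527136e-04,  1.21375840e-03,
       -5.71946889e-04, -7.51947446e-05, -7.31693680e-04]), 'effort': array([-1.05495572e-03, -6.70496106e+01,  1.02448337e+00, -3.16200757e+01,
        1.57095707e-02,  1.20731231e-02, -3.95697256e-06]), 'eef_pos': array([0.20761128, 0.58897273, 0.23051495]), 'orientation': array([ 0.69694049,  0.11867205,  0.69702341, -0.11978843]), 'force': array([-0.47309639, -0.63678058, -0.58037567]), 'moment': array([ 0.00235503, -0.00738025, -0.01098443]), 'opening': 0.0856526107932368} 0.0187
side {'intrinsics': array([[412.79662793,   0.        , 282.245853  ],
       [  0.        , 412.79662793, 211.03619262],
       [  0.        ,   0.        ,   1.        ]]), 'k1': -0.087653533418555, 'T': array([[ 0.15100089, -0.70759335,  0.69029732,  1.17356893],
       [ 0.98840829,  0.11919262, -0.09403286, -0.13450323],
       [-0.01574132,  0.69649463,  0.71738932,  0.81067048],
       [ 0.        ,  0.        ,  0.        ,  1.        ]])}
top {'intrinsics': array([[421.97176615,   0.        , 277.6829289 ],
       [  0.        , 421.97176615, 202.60374036],
       [  0.        ,   0.        ,   1.        ]]), 'k1': 0.004626401664514366, 'T': array([[-0.02721259,  0.99302904, -0.11468569,  0.37106621],
       [-0.99941475, -0.02464819,  0.02371961, -0.02553031],
       [ 0.02072747,  0.11526404,  0.99311861,  0.89891983],
       [ 0.        ,  0.        ,  0.        ,  1.        ]])}
```

View pics/top0.png

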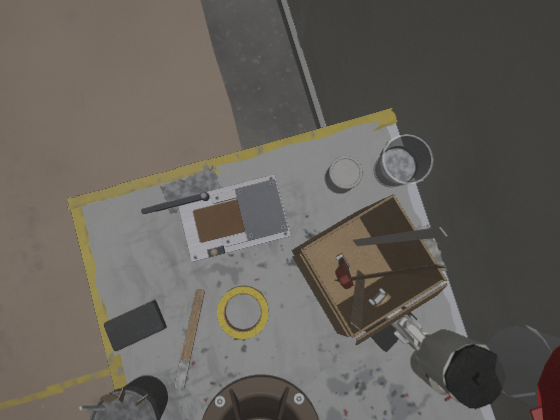

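View pics/side0.png

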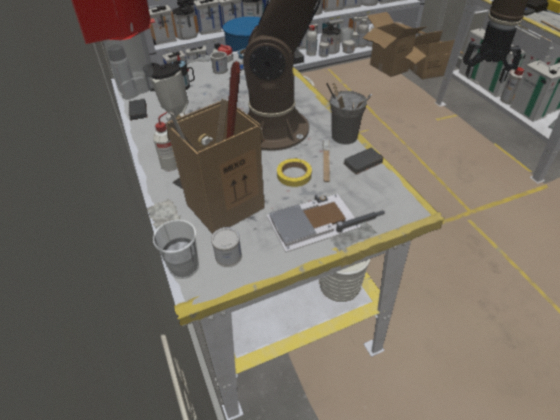

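The top view shows the holder at about (236,218) with its mouth to the left. The plate is at (218,221), the roof at (262,208), and the bar runs from its pivot (205,196) to (143,211). The catch is at (215,251), the tin at (346,173) and the cup at (404,160). The side view agrees with this. I'll zoom in next.

```bash
python3 - <<'E'
from h import *
a=np.load("top0.npz")["im"][165:275,130:300]; b=np.load("side0.npz")["im"][180:255,255:395]
a=cv2.resize(a,None,fx=4.5,fy=4.5,interpolation=cv2.INTER_CUBIC); b=cv2.resize(b,None,fx=5.5,fy=5.5,interpolation=cv2.INTER_CUBIC)
cv2.imwrite("pics/ac.png",a); cv2.imwrite("pics/bc.png",b); print(a.shape,b.shape)
E
```

```text
(495, 765, 3) (412, 770, 3)
```

View pics/ac.png

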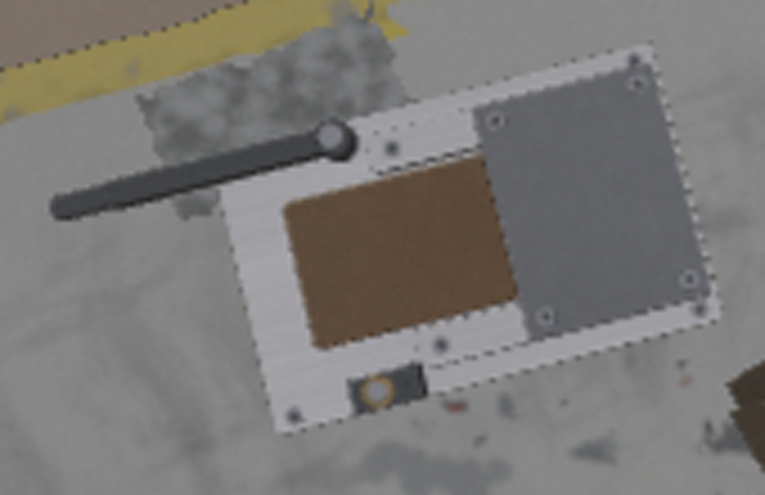

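View pics/bc.png

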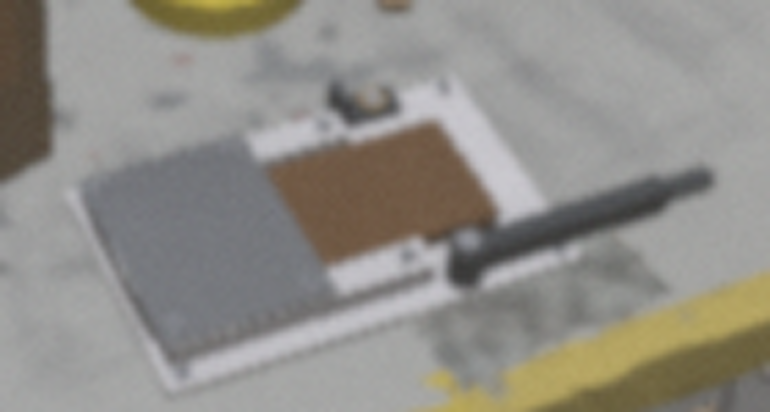

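The crops show clear corners, so I'll fit the holder pose to both views.

```bash
cat > fit.py <<'E'
from h import *
from scipy.optimize import least_squares
ct,cs=env.calibration("top"),env.calibration("side")
A=lambda x,y:((x+.5)/4.5-.5+130,(y+.5)/4.5-.5+165)
B=lambda x,y:((x+.5)/5.5-.5+255,(y+.5)/5.5-.5+180)
obs=[(ct,A(278,433),-105,-68,6),(ct,A(718,317),110,-68,6),(ct,A(652,42),110,68,6),(ct,A(378,391),-54,-60,17),
 (cs,B(172,392),110,68,6),(cs,B(72,195),110,-68,6),(cs,B(455,78),-105,-68,6),(cs,B(578,258),-105,68,6)]
def H(p): c,s=np.cos(p[2]),np.sin(p[2]); return np.array([[c,-s],[s,c]]),p[:2]
def res(p,o=obs):
    R,t=H(p); return np.concatenate([onz(c,*uv,z/1e3)[:2]-(R@[x/1e3,y/1e3]+t) for c,uv,x,y,z in o])
E
python3 - <<'E'
from fit import *
for o in(obs,obs[:4],obs[4:]):
    f=least_squares(res,[.4,.05,-1.4],args=(o,)); p=f.x; print(p.round(4)); print((f.fun.reshape(-1,2)*1e3).round(1).tolist())
p=least_squares(res,[.4,.05,-1.4]).x; np.save("pose.npy",p)
R,t=H(p); inv=lambda w:((R.T@(w[:2]-t))*1e3).round(1)
for n,c,uv,z in[("plateL",ct,A(285,205),16),("plateR",ct,A(320,349),16),("plateR s",cs,B(438,122),16),("plateL s",cs,B(495,215),16),("pivot",ct,A(337,137),30),("tip",ct,A(52,207),20),("tip s",cs,B(708,178),20),("pivot s",cs,B(466,242),30)]:
    w=onz(c,*uv,z/1e3); print(n,w.round(4),inv(w))
# triangulate
def tri(a,b):
    (o1,r1),(o2,r2)=ray(ct,*a),ray(cs,*b); M=np.c_[r1,-r2]; s=np.linalg.lstsq(M,o2-o1,rcond=None)[0]; return (o1+s[0]*r1+o2+s[1]*r2)/2
for n,a,b in[("plateR",A(320,349),B(438,122)),("tip",A(52,207),B(708,178)),("corner",A(718,317),B(72,195)),("ball",A(378,391),B(370,97)),("pivot",A(337,137),B(466,242))]: print("tri",n,tri(a,b).round(4))
for n,u,v,z in[("tin",346,165,.073),("cup",405,160,.1)]: print(n,onz(ct,u,v,z).round(3))
E
```

```text
[ 0.4465  0.0499 -1.3436]
[[-0.3, -0.2], [-0.4, 3.4], [-1.2, 0.3], [-1.5, -0.2], [-0.3, 1.0], [2.7, 2.6], [1.3, -1.9], [-0.3, -4.9]]
[ 0.4456  0.0507 -1.3436]
[[0.6, -1.0], [0.4, 2.6], [-0.4, -0.5], [-0.6, -1.0]]
[ 0.4473  0.049  -1.3412]
[[-1.4, 1.6], [1.5, 3.5], [0.7, -0.9], [-0.8, -4.2]]
plateL [0.4615 0.1312 0.016 ] [-75.9  33. ]
plateR [0.3943 0.1154 0.016 ] [-75.6 -36. ]
plateR s [0.3976 0.1155 0.016 ] [-74.9 -32.8]
plateL s [0.4639 0.1273 0.016 ] [-71.5  34.4]
pivot [0.4909 0.1048 0.03  ] [-43.5  55.6]
tip [0.4629 0.2375 0.02  ] [-179.2   58.2]
tip s [0.4609 0.2342 0.02  ] [-176.4   55.5]
pivot s [0.4909 0.105  0.03  ] [-43.8  55.7]
tri plateR [0.3945 0.1162 0.0128]
tri tip [0.4623 0.2352 0.0219]
tri corner [ 0.4047 -0.0696  0.0028]
tri ball [0.3742 0.0875 0.0157]
tri pivot [0.4909 0.1049 0.03  ]
tin [ 0.539 -0.184  0.073]
cup [ 0.54  -0.294  0.1  ]
```

Everything checks out: the pivot-to-tip distance measures 134 mm, the bar is open about 1.57 rad, and the plate end sits at x of about -75 mm (about 40 mm to push). Next I'll compute the approach.

```bash
cat > go.py <<'E'
from h import *
from fit import H
from scipy.spatial.transform import Rotation as Ro
p=np.load("pose.npy"); R,t=H(p)
def hw(x,y,z): return np.r_[R@[x/1e3,y/1e3]+t,z/1e3]
def down(yaw): # tool x down, tool y at holder-angle yaw
    y=np.r_[R@[np.cos(yaw),np.sin(yaw)],0]; x=np.array([0,0,-1.]); return Ro.from_matrix(np.c_[x,y,np.cross(x,y)])
def plan(pts,yaw=None):
    o=env.get_obs(); q=Ro.from_quat(o["orientation"],scalar_first=True)
    h=R.T@(o["eef_pos"][:2]-t)*1e3; print("t",o["t"],"holder xy",h.round(1),"z",o["eef_pos"][2].round(4),"F holder",(R.T@o["force"][:2]).round(1),o["force"][2].round(1),"toolY holder ang",np.arctan2(*(R.T@q.as_matrix()[:2,1])[::-1]).round(3))
    if yaw is not None: print("rot",(q.inv()*down(yaw)).as_rotvec().round(3))
    for P in pts: print(P,"travel cm",(q.inv().apply(hw(*P)-o["eef_pos"])*100).round(2))
E
python3 - <<'E'
from go import *
plan([(-110,0,120),(-110,0,11)],np.pi/2); plan([],-np.pi/2); plan([],0)
E
```

```text
t 0.1 holder xy [-579.1 -111.3] z 0.2306 F holder [ 0. -1.] 1.2 toolY holder ang 2.576
rot [1.005e+00 1.000e-03 1.000e-03]
(-110, 0, 120) travel cm [ 11.11 -33.61  34.55]
(-110, 0, 11) travel cm [ 22.01 -33.6   34.55]
t 0.1 holder xy [-579.1 -111.3] z 0.2306 F holder [ 0. -1.] 1.2 toolY holder ang 2.576
rot [-2.137e+00 -1.000e-03  1.000e-03]
t 0.1 holder xy [-579.1 -111.3] z 0.2306 F holder [ 0. -1.] 1.2 toolY holder ang 2.576
rot [2.576e+00 2.000e-03 0.000e+00]
```

play_rows --moves '[{"travel": [0, -3, 3], "rot": [0.09, 0, 0]}, {"travel": [0, -6, 6], "rot": [0.18, 0, 0]}, {"travel": [0, -9, 9.2], "rot": [0.27, 0, 0]}, {"travel": [0, -12, 12.3], "rot": [0.36, 0, 0]}, {"travel": [1, -15, 15.4], "rot": [0.45, 0, 0]}, {"travel": [2, -18, 18.5], "rot": [0.54, 0, 0]}, {"travel": [3, -21, 21.6], "rot": [0.63, 0, 0]}, {"travel": [5, -24, 24.7], "rot": [0.72, 0, 0]}, {"travel": [7, -27, 27.8], "rot": [0.81, 0, 0]}, {"travel": [9, -30, 31], "rot": [0.9, 0, 0]}, {"travel": [11, -33.6, 34.5], "rot": [1.005, 0, 0]}, {"travel": [11.1, -33.6, 34.5], "rot": [1.005, 0, 0]}]' --jaw 0

```text
t: 1.6
eef_pos: [0.4215, 0.1532, 0.1189]
orientation: [0.552, 0.441, 0.551, -0.444]
force: [-0.3, 1.1, -0.4]
opening: 0.0002
```

```bash
python3 - <<'E'
from go import *
plan([(-106,0,40),(-106,0,12)],np.pi/2); print(env.get_obs()["opening"],env.get_obs()["joint_pos"].round(2))
E
```

```text
t 1.6 holder xy [-106.3   -1. ] z 0.1189 F holder [-1.1 -0.1] -0.4 toolY holder ang 1.563
rot [-0.008  0.004  0.003]
(-106, 0, 40) travel cm [ 7.89  0.13 -0.  ]
(-106, 0, 12) travel cm [ 1.069e+01  1.400e-01 -1.000e-02]
0.00020571571440077205 [-0.77  0.3   0.38  2.14 -0.16  0.72 -0.07]
```

play_rows --moves '[{"travel": [4, 0.1, 0], "rot": [0, 0, 0]}, {"travel": [7.5, 0.1, 0], "rot": [0, 0, 0]}, {"travel": [9.5, 0.1, 0], "rot": [0, 0, 0]}, {"travel": [10.6, 0.1, 0], "rot": [0, 0, 0]}, {"travel": [10.7, 0.1, 0], "rot": [0, 0, 0]}, {"travel": [10.7, 0.1, 0], "rot": [0, 0, 0]}]'

```text
t: 2.35
eef_pos: [0.4226, 0.1534, 0.0126]
orientation: [0.552, 0.441, 0.551, -0.443]
force: [0.1, 0.0, 0.3]
opening: -0.0
```

```bash
python3 - <<'E'
from go import *
for n in("top","side"):
    im,d,c=grab(n); np.savez(f"{n}1.npz",im=im,d=d)
    x0,y0=(130,165) if n=="top" else (255,150); cv2.imwrite(f"pics/{n}1.png",cv2.resize(im[y0:y0+110,x0:x0+170],None,fx=4.5,fy=4.5,interpolation=cv2.INTER_CUBIC))
plan([(-90,0,12),(-46,0,12)],np.pi/2)
E
```

```text
t 2.45 holder xy [-106.2    0.2] z 0.0127 F holder [-0.1  0.4] 0.2 toolY holder ang 1.563
rot [-0.008  0.003  0.002]
(-90, 0, 12) travel cm [ 0.07 -0.01  1.62]
(-46, 0, 12) travel cm [0.09 0.03 6.02]
```

View pics/side1.png

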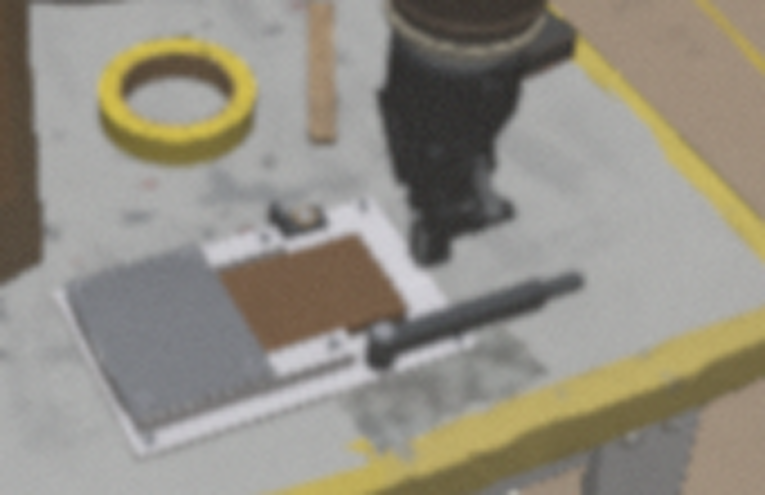

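The fingertips stand centred behind the plate's end. Now a slow push.

play_rows --moves '[{"travel": [0.05, 0, 0.6], "rot": [-0.008, 0, 0]}, {"travel": [0.05, 0, 1.2], "rot": [-0.008, 0, 0]}, {"travel": [0.05, 0, 1.7], "rot": [-0.008, 0, 0]}, {"travel": [0.05, 0, 2.1], "rot": [-0.008, 0, 0]}, {"travel": [0.05, 0, 2.5], "rot": [-0.008, 0, 0]}, {"travel": [0.05, 0, 2.9], "rot": [-0.008, 0, 0]}, {"travel": [0.05, 0, 3.3], "rot": [-0.008, 0, 0]}, {"travel": [0.05, 0, 3.7], "rot": [-0.008, 0, 0]}, {"travel": [0.05, 0, 4.1], "rot": [-0.008, 0, 0]}, {"travel": [0.05, 0, 4.5], "rot": [-0.008, 0, 0]}, {"travel": [0.05, 0, 4.9], "rot": [-0.008, 0, 0]}, {"travel": [0.05, 0, 5.1], "rot": [-0.008, 0, 0]}]'

```text
t: 3.95
eef_pos: [0.4339, 0.1032, 0.0123]
orientation: [0.554, 0.439, 0.553, -0.441]
force: [-0.7, 0.5, 1.1]
opening: -0.0001
```

```bash
python3 - <<'E'
from go import *
plan([(-46,0,12)],np.pi/2)
E
```

```text
t 3.95 holder xy [-54.9  -0.2] z 0.0123 F holder [-0.6 -0.6] 1.1 toolY holder ang 1.571
rot [0.    0.003 0.002]
(-46, 0, 12) travel cm [0.03 0.02 0.89]
```

play_rows --moves '[{"travel": [0, 0, 0.15], "rot": [0, 0, 0]}, {"travel": [0, 0, 0.3], "rot": [0, 0, 0]}, {"travel": [0, 0, 0.45], "rot": [0, 0, 0]}, {"travel": [0, 0, 0.6], "rot": [0, 0, 0]}, {"travel": [0, 0, 0.6], "rot": [0, 0, 0]}]'

```text
t: 4.58
eef_pos: [0.4352, 0.0971, 0.0123]
orientation: [0.554, 0.439, 0.553, -0.441]
force: [-0.4, 0.1, -0.6]
opening: -0.0002
```

```bash
python3 - <<'E'
from go import *
im,d,c=grab("top"); im2,_,_=grab("side")
cv2.imwrite("pics/s2.png",np.vstack([cv2.resize(im[165:265,130:300],None,fx=3,fy=3,interpolation=cv2.INTER_CUBIC),cv2.resize(im2[160:260,255:425],None,fx=3,fy=3,interpolation=cv2.INTER_CUBIC)]))
plan([(-46,0,12)],np.pi/2)
E
```

```text
t 4.675 holder xy [-48.7  -0.3] z 0.0123 F holder [ 0.3 -0.2] -0.6 toolY holder ang 1.571
rot [0.    0.003 0.002]
(-46, 0, 12) travel cm [0.03 0.03 0.27]
```

View pics/s2.png

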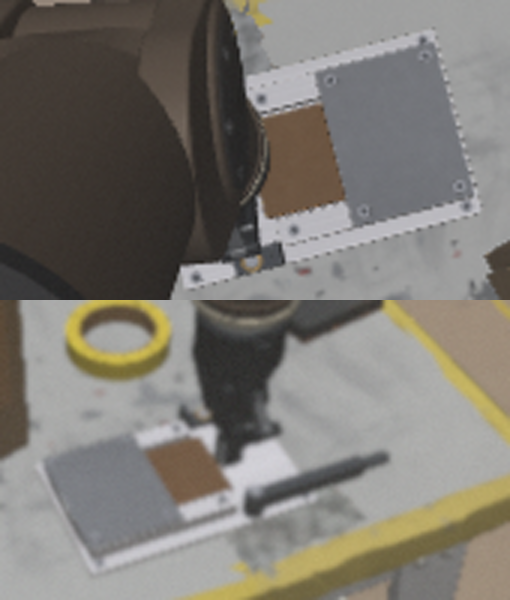

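The fingers are still against the plate, which is almost in, and there's no stop force yet. I'll continue in 1 mm steps.

play_rows --moves '[{"travel": [0, 0, 0.1], "rot": [0, 0, 0]}, {"travel": [0, 0, 0.2], "rot": [0, 0, 0]}, {"travel": [0, 0, 0.3], "rot": [0, 0, 0]}, {"travel": [0, 0, 0.3], "rot": [0, 0, 0]}]'

```text
t: 5.18
eef_pos: [0.4357, 0.0946, 0.0123]
orientation: [0.554, 0.439, 0.553, -0.441]
force: [-0.7, 3.4, 0.0]
opening: 0.0001
```

```bash
python3 - <<'E'
from go import *
plan([(-46,0,12)])
E
```

```text
t 5.175 holder xy [-46.1  -0.4] z 0.0123 F holder [-3.5  0.1] 0.0 toolY holder ang 1.571
(-46, 0, 12) travel cm [0.03 0.04 0.01]
```

play_rows --moves '[{"travel": [0, 0, 0.1], "rot": [0, 0, 0]}, {"travel": [0, 0, 0.15], "rot": [0, 0, 0]}, {"travel": [0, 0, 0.15], "rot": [0, 0, 0]}]'

```text
t: 5.55
eef_pos: [0.4355, 0.0944, 0.0123]
orientation: [0.554, 0.439, 0.554, -0.441]
force: [-2.1, 7.6, 1.4]
opening: -0.0001
```

```bash
python3 - <<'E'
from go import *
plan([(-46,0,12)])
E
```

```text
t 5.55 holder xy [-45.8  -0.7] z 0.0123 F holder [-7.8 -0.3] 1.4 toolY holder ang 1.573
(-46, 0, 12) travel cm [ 0.03  0.07 -0.02]
```

The tool stopped while the force rose to 7.8 N, with the TCP at x -45.8 against -46 predicted, so the plate is home. I'll back off, lift and move round to the outer side of the bar.

```bash
python3 - <<'E'
from go import *
plan([(-75,0,12),(-75,0,110),(-135,97,110),(-135,97,18)],np.pi/2); print(hw(-135,97,18))
E
```

```text
t 5.55 holder xy [-45.8  -0.7] z 0.0123 F holder [-7.8 -0.3] 1.4 toolY holder ang 1.573
rot [0.002 0.002 0.003]
(-75, 0, 12) travel cm [ 0.03  0.07 -2.92]
(-75, 0, 110) travel cm [-9.77  0.05 -2.9 ]
(-135, 97, 110) travel cm [-9.81  9.76 -8.89]
(-135, 97, 18) travel cm [-0.61  9.78 -8.9 ]
[0.51057903 0.20323613 0.018     ]
```

play_rows --moves '[{"travel": [0, 0, -1], "rot": [0, 0, 0]}, {"travel": [0, 0, -2.9], "rot": [0, 0, 0]}, {"travel": [-5, 0, -2.9], "rot": [0, 0, 0]}, {"travel": [-9.8, 0, -2.9], "rot": [0, 0, 0]}, {"travel": [-9.8, 4, -5], "rot": [0, 0, 0]}, {"travel": [-9.8, 8, -7.5], "rot": [0, 0, 0]}, {"travel": [-9.8, 9.8, -8.9], "rot": [0, 0, 0]}, {"travel": [-9.8, 9.8, -8.9], "rot": [0, 0, 0]}, {"travel": [-5, 9.8, -8.9], "rot": [0, 0, 0]}, {"travel": [-2, 9.8, -8.9], "rot": [0, 0, 0]}, {"travel": [-0.6, 9.8, -8.9], "rot": [0, 0, 0]}, {"travel": [-0.6, 9.8, -8.9], "rot": [0, 0, 0]}]'

```text
t: 7.05
eef_pos: [0.5101, 0.2024, 0.0176]
orientation: [0.553, 0.438, 0.554, -0.441]
force: [-0.1, 0.8, 0.4]
opening: 0.0001
```

```bash
python3 - <<'E'
from go import *
im,d,c=grab("top"); im2,_,_=grab("side")
cv2.imwrite("pics/s3.png",np.vstack([cv2.resize(im[165:265,130:300],None,fx=3,fy=3,interpolation=cv2.INTER_CUBIC),cv2.resize(im2[160:260,255:425],None,fx=3,fy=3,interpolation=cv2.INTER_CUBIC)]))
P=[]
for a in np.r_[1.57:0.1:8j,.1,.0]:
    b=np.array([-np.sin(a),-np.cos(a)]); n=np.array([np.cos(a),-np.sin(a)])
    q=np.array([-45,58])+88*b-n*(6+11*np.cos(a)+14.5*np.sin(a)); P.append((*q.round(1),18))
plan(P,np.pi/2)
E
```

```text
t 7.15 holder xy [-134.8   97.7] z 0.0189 F holder [-0.2 -0.3] -0.2 toolY holder ang 1.572
rot [0.001 0.001 0.001]
(np.float64(-133.0), np.float64(78.4), 18) travel cm [ 0.09 -1.93  0.18]
(np.float64(-135.8), np.float64(61.6), 18) travel cm [ 0.09 -3.61 -0.11]
(np.float64(-135.0), np.float64(43.7), 18) travel cm [ 0.1  -5.4  -0.03]
(np.float64(-130.3), np.float64(25.6), 18) travel cm [ 0.1  -7.21  0.44]
(np.float64(-121.5), np.float64(8.3), 18) travel cm [ 0.1  -8.94  1.32]
(np.float64(-108.5), np.float64(-7.1), 18) travel cm [  0.11 -10.48   2.61]
(np.float64(-91.7), np.float64(-19.4), 18) travel cm [  0.11 -11.71   4.29]
(np.float64(-72.1), np.float64(-27.7), 18) travel cm [  0.12 -12.55   6.25]
(np.float64(-72.1), np.float64(-27.7), 18) travel cm [  0.12 -12.55   6.25]
(np.float64(-62.0), np.float64(-30.0), 18) travel cm [  0.12 -12.78   7.26]
```

View pics/s3.png

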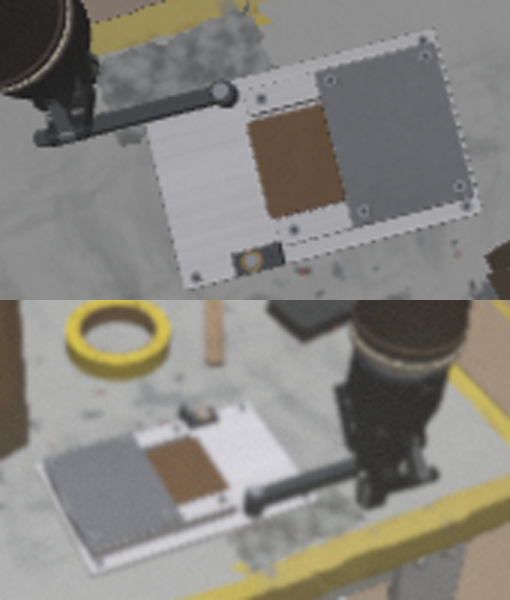

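The bar is still wide open with the fingers on its outer side, and the plate has stayed in. Now I'll sweep the bar slowly.

play_rows --moves '[{"travel": [0.05, -1, 0.1], "rot": [0, 0, 0]}, {"travel": [0.1, -1.8, 0.15], "rot": [0, 0, 0]}, {"travel": [0.1, -2.5, 0.05], "rot": [0, 0, 0]}, {"travel": [0.1, -3.2, -0.05], "rot": [0, 0, 0]}, {"travel": [0.1, -3.9, -0.1], "rot": [0, 0, 0]}, {"travel": [0.1, -4.6, -0.1], "rot": [0, 0, 0]}, {"travel": [0.1, -5.4, 0], "rot": [0, 0, 0]}, {"travel": [0.1, -6.3, 0.2], "rot": [0, 0, 0]}, {"travel": [0.1, -7.2, 0.45], "rot": [0, 0, 0]}, {"travel": [0.1, -8.1, 0.85], "rot": [0, 0, 0]}, {"travel": [0.1, -8.9, 1.3], "rot": [0, 0, 0]}, {"travel": [0.1, -9.7, 1.95], "rot": [0, 0, 0]}]'

```text
t: 8.65
eef_pos: [0.4208, 0.1618, 0.0181]
orientation: [0.554, 0.439, 0.554, -0.44]
force: [0.9, -0.5, -0.2]
opening: 0.0001
```

```bash
python3 - <<'E'
from go import *
im,d,c=grab("top"); im2,_,_=grab("side")
cv2.imwrite("pics/s4.png",np.vstack([cv2.resize(im[165:265,130:300],None,fx=3,fy=3,interpolation=cv2.INTER_CUBIC),cv2.resize(im2[160:260,255:425],None,fx=3,fy=3,interpolation=cv2.INTER_CUBIC)]))
plan([(-108.5,-7,18),(-91.7,-19.4,18),(-81.5,-24,18),(-72,-27.7,18),(-62,-30,18)],np.pi/2)
E
```

```text
t 8.75 holder xy [-114.1   -0.6] z 0.018 F holder [-0.5 -0.1] -0.6 toolY holder ang 1.571
rot [0.    0.002 0.003]
(-108.5, -7, 18) travel cm [ 0.   -0.64  0.56]
(-91.7, -19.4, 18) travel cm [ 0.01 -1.88  2.24]
(-81.5, -24, 18) travel cm [ 0.01 -2.34  3.26]
(-72, -27.7, 18) travel cm [ 0.01 -2.71  4.21]
(-62, -30, 18) travel cm [ 0.02 -2.94  5.21]
```

View pics/s4.png

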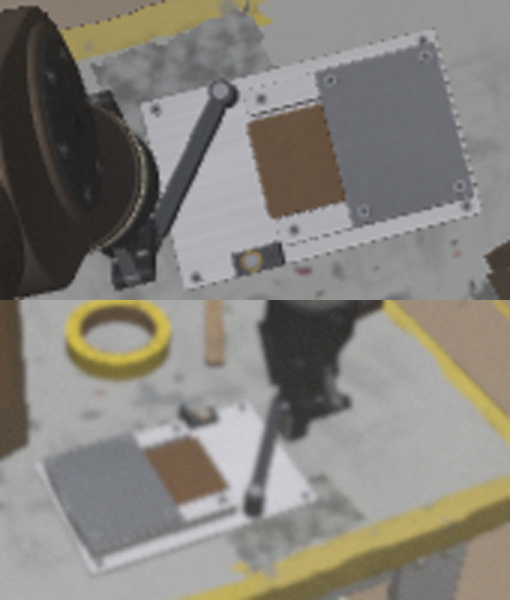

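The bar follows the finger and is now open about 0.7 rad. I'll continue, slowing near the ball.

play_rows --moves '[{"travel": [0, -0.7, 0.6], "rot": [0, 0, 0]}, {"travel": [0, -1.2, 1.2], "rot": [0, 0, 0]}, {"travel": [0, -1.7, 1.8], "rot": [0, 0, 0]}, {"travel": [0, -2, 2.4], "rot": [0, 0, 0]}, {"travel": [0, -2.3, 3], "rot": [0, 0, 0]}, {"travel": [0, -2.5, 3.5], "rot": [0, 0, 0]}, {"travel": [0, -2.7, 3.8], "rot": [0, 0, 0]}, {"travel": [0, -2.8, 4.1], "rot": [0, 0, 0]}, {"travel": [0, -2.8, 4.4], "rot": [0, 0, 0]}, {"travel": [0, -2.9, 4.7], "rot": [0, 0, 0]}, {"travel": [0, -2.9, 4.9], "rot": [0, 0, 0]}, {"travel": [0, -2.9, 4.9], "rot": [0, 0, 0]}]'

```text
t: 10.25
eef_pos: [0.4029, 0.1061, 0.0181]
orientation: [0.553, 0.439, 0.553, -0.442]
force: [0.7, -1.3, -0.3]
opening: 0.0001
```

```bash
python3 - <<'E'
from go import *
im,d,c=grab("top"); im2,_,_=grab("side")
cv2.imwrite("pics/s5.png",np.vstack([cv2.resize(im[165:265,130:300],None,fx=3,fy=3,interpolation=cv2.INTER_CUBIC),cv2.resize(im2[160:260,255:425],None,fx=3,fy=3,interpolation=cv2.INTER_CUBIC)]))
plan([(-62,-30,18)],np.pi/2)
E
```

```text
t 10.35 holder xy [-64.8 -29.8] z 0.0181 F holder [ 0.3 -0.8] 0.3 toolY holder ang 1.571
rot [-0.     0.002  0.003]
(-62, -30, 18) travel cm [ 0.01 -0.02  0.28]
```

View pics/s5.png

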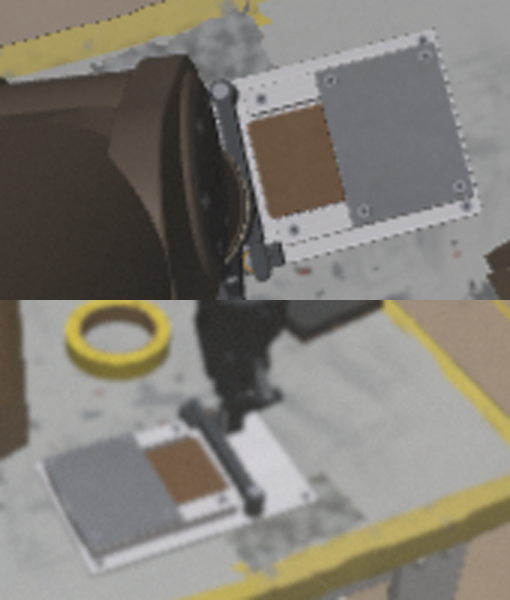

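The bar appears to have snapped past the ball, which is visible behind it. I'll press gently to confirm it's fully seated.

play_rows --moves '[{"travel": [0, 0, 0.15], "rot": [0, 0, 0]}, {"travel": [0, 0, 0.3], "rot": [0, 0, 0]}, {"travel": [0, 0, 0.4], "rot": [0, 0, 0]}, {"travel": [0, 0, 0.4], "rot": [0, 0, 0]}]'

```text
t: 10.85
eef_pos: [0.4033, 0.1033, 0.0181]
orientation: [0.553, 0.439, 0.554, -0.441]
force: [-1.6, 5.7, 0.2]
opening: 0.0
```

```bash
python3 - <<'E'
from go import *
plan([(-95,-30,18),(-110,-30,200),(-180,-30,200)],np.pi/2)
E
```

```text
t 10.85 holder xy [-61.8 -30. ] z 0.0181 F holder [-5.9 -0.3] 0.2 toolY holder ang 1.572
rot [0.001 0.001 0.004]
(-95, -30, 18) travel cm [ 0.    0.   -3.32]
(-110, -30, 200) travel cm [-18.2   -0.06  -4.8 ]
(-180, -30, 200) travel cm [-18.21  -0.06 -11.8 ]
```

The tool stopped at x -61.8 with 5.9 N, against -62 predicted for fully shut. Now I'll retreat.

play_rows --moves '[{"travel": [0, 0, -1.5], "rot": [0, 0, 0]}, {"travel": [0, 0, -4], "rot": [0, 0, 0]}, {"travel": [-4, 0, -6], "rot": [0, 0, 0]}, {"travel": [-9, 0, -9], "rot": [0, 0, 0]}, {"travel": [-13, 0, -13], "rot": [0, 0, 0]}, {"travel": [-16, 0, -17], "rot": [0, 0, 0]}, {"travel": [-18, 0, -20], "rot": [0, 0, 0]}, {"travel": [-18, 0, -22], "rot": [0, 0, 0]}, {"travel": [-18, 0, -22], "rot": [0, 0, 0]}]'

```text
t: 11.98
eef_pos: [0.3536, 0.3185, 0.197]
orientation: [0.554, 0.438, 0.555, -0.441]
force: [-0.7, -0.6, -0.2]
opening: 0.0002
```

```bash
python3 - <<'E'
from go import *
im,d,c=grab("top"); im2,_,_=grab("side")
cv2.imwrite("pics/s6.png",cv2.resize(im[165:275,130:300],None,fx=4.5,fy=4.5,interpolation=cv2.INTER_CUBIC))
plan([])
E
```

```text
t 12.075 holder xy [-280.5  -30. ] z 0.1967 F holder [ 1.  -0.1] -0.0 toolY holder ang 1.571
```

View pics/s6.png

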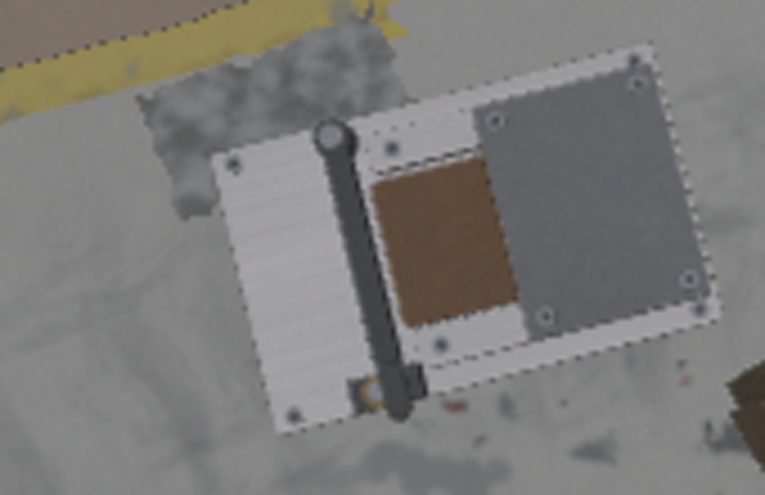

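```bash
python3 - <<'E'
from go import *
from fit import A,ct
f=lambda x,y,z:R.T@(onz(ct,*A(x,y),z/1e3)[:2]-t)*1e3
a,b=f(337,137,30),f(400,413,21); d=b-a; print("bar angle",np.arctan2(-d[0],-d[1]),a,b,"plate end",f(372,186,16),f(404,327,16))
E
```

```text
bar angle 0.021666202846628024 [-43.48796908  55.64294041] [-46.2944814  -73.87090113] plate end [-34.70721325  31.53216165] [-35.79010177 -35.90454059]
```

The final picture puts the plate end at x -34.7 and -35.8 mm (target -35), and the bar at about 0.02 rad, which is zero within pixel error. The robot is clear, so I'm handing in.

```bash
python3 -c "
from station import env
print(env.hand_in())"
```

```text
the job is handed in; nothing more can be done
None
```

I pushed the plate home with the bar open about 1.57 rad. I then swung the bar shut past its ball, backed the arm clear and handed in at about 12 s; no verdict is reported.

- **Plate:** it came up firm against the stop at about 8 N. In the last picture its outer end measures x -34.7 and -35.8 mm, against a target of -35.
- **Keeper bar:** it seated firmly at about 6 N, with the tool at x -61.8 mm against -62 predicted for fully shut. The last picture gives about 0.02 rad, which is zero within pixel error, with the ball visible behind the bar.
- **Tin and cup:** the arm never went near either, but I did not re-measure them at the end.
- **Disagreements:** a few holder corners in the camera fit were 3 to 5 mm off. The plate and bar contact positions agreed with the fit to better than 1 mm.

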